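# Turn the reversed battery pack round in its charging cradle and lock it in

## Robot

A 6-joint arm with a two-finger parallel gripper is mounted at the origin on the work surface. World frame = base frame: x ahead of the robot, y to its left, z up, the work surface at z = 0. Lengths are in mm, angles in rad, forces in N, time in s.
With the tool pointing down it reaches from about 350 to 800 mm from the base axis. Payload 7.3 kg.
Tool frame: the origin (TCP) lies between the finger pads; the fingertips stand 14 mm ahead of it and the grasp point (between the pads) lies 5 mm behind it; z points along the fingers, y is the direction in which the jaws open and shut (so a half turn about z gives the same grasp; the last joint's range is limited). The gripper opens to 85 mm and grips with 20 to 120 N. Pads are 22 mm wide; open, the fingers measure 114 mm over their backs; the gripper's body (76 mm by 85 mm) begins 54 mm behind the grasp point. The pads swing forward as they close: fully open they stand 13 mm farther back than shut.
Start: joints at [1.138, 0.342, 1.524, -0, 1.275, -0.146], TCP at [148.498, 503.579, 245.322] pointing down, gripper open.
Joint ranges: [-2.53, 2.53], [-0.77, 2.02], [0.04, 2.7], [-1, 4.14], [0.28, 2.66], [-3.11, 3.11]. Speed limits (rad/s): [2.57, 2.57, 3.14, 3.14, 3.14, 3.14].

## Interface

Orientations are given as a rotation vector (axis times angle).
In Python, from station import * gives the robot as it stands. The module is installed in compiled form; this text tells all that it offers.
- The arm moves only by the shell command python3 -m pendant 'ROWS'. ROWS is JSON, a list of rows, each a list of 7 numbers: the shift along the tool's x, y, z in mm, then the turn, a rotation vector about the tool's x, y, z in degrees, then the finger opening in mm, from 0 to 85.4. A call has 1 to 8 rows; each row is the pose to reach, as a shift and turn from the pose commanded when the call began, along the tool's axes at that moment; what a row does not reach only later rows make up. A row lasts 1/10 s, in which the tool goes at most 50 mm and 8.59 degrees, less where a joint would pass 70% of its speed; a pose out of reach is approached as far as the arm can. A call with a gripper value outside its range is refused whole. The fingers move at their own pace and stop on an object; the grip force is fixed at half the most. Time passes only in rows, so rows that repeat a pose let the fingers close. It gives the time, the measured TCP pose, the force and the opening at its end, in the units of the state.
- observe(): the state, without advancing time (a new reading comes with each control period).
- capture(name): name is "scene" or "top" or "wrist"; returns the picture (480x640x3 uint8, red, green, blue); there is no depth.
- camera_info(name): a dict with "camera_matrix" (3x3 intrinsics, pixels), "rvec" (rotation vector, rad) and "tvec" (3), from world to camera coordinates, as OpenCV has them. Camera axes: x right, y down, z forward; pixel columns grow to the right and rows downward; lengths in mm; the calibration is good to about 2 mm. A picture is of the moment at which its call begins: read the wrist's pose just before it. camera_info takes no time and is no camera call; for the wrist camera it gives the pose at the moment of the call.
- hand_in(): hands the job in, once; it reports no verdict.
The state is a dict: "time_s": time; "joints": joint angles; "qd": joint speeds; "tau": joint torques, N m; "eef_pos": TCP position; "tcp_rot": TCP orientation; "wrist_force": force on the tool from outside, world axes, zero at the start; "moment": the same for the moment, N m; "gripper_width": finger opening in mm.
Only numpy, scipy, OpenCV 4.12 (cv2) and the standard library are available. Lean on these libraries where they do the work, as an engineer would, in place of code of your own. Each camera call takes 0.05 s, during which the arm holds its last target.

## Task

The battery pack sits the wrong way round in the cream charging cradle: lift it right out, turn it half a turn so that its orange end with the copper contacts is at the lock, and seat it fully home again. Then take the yellow-handled key from its wooden stand, put its blade down into the slot of the lock and with it turn the lock a quarter turn clockwise until it stops, its red tongue over the pack; leave the key standing in the lock. Work the lock only with the key, never with the gripper, and leave the other things on the shelf where they are.

Things in the scene. Friction and masses are not known exactly. Their poses are not given: they have to be found in the camera images.
- cradle: Cream block fixed to the shelf, 208 x 100 x 44 mm (its x, y, z); origin at underside height, centred under the pocket; the block reaches from x = -76 to +132 mm. Open-topped pocket 133 (x) x 79 (y) mm, floor 8 mm above the underside (36 mm deep), with a 4 mm bevel round its mouth. The lock stands on its top near the +x end.
- cradle_terminal (a point): Point in the cradle at (65, 0, 44) mm of its frame: middle of the pocket's +x (lock) end at rim height, where the pack's contact point comes to lie when the pack is seated the right way round. Two copper tabs mark that end of the rim.
- pack: Loose grey battery pack, 130 x 76 mm (x, y), 0.3 to 0.6 kg; origin at the centre of its underside, +x towards its contact end. 1.5 mm play each side in the pocket; lowest 4 mm drawn in 4 mm all round as a lead-in. Deck 44 mm high; the last 20 mm at +x are a low orange step, 36 mm high, with copper contacts. Starts seated (underside 8 mm above the shelf), contact end away from the lock.
- pack_contact (a point): Point of the pack at (65, 0, 36) mm of its frame: middle of the top edge of the contact end. Seated the right way round, the orange step is flush with the cradle's rim and the lock's tongue passes 3 mm above it; the higher deck of a reversed pack blocks the tongue.
- pack_handle (a point): Middle of the grip of the pack's black handle, at (0, 0, 70) mm of the pack's frame. The grip is a bar 64 mm long along the pack's x, 20 mm wide along its y, from 58 to 84 mm above the pack's underside; it stands on two posts, and the deck below is at 44 mm.
- key: Loose upright key, 100 mm tall, 0.12 kg; origin at the middle of the blade's lower edge, z up. Steel blade 30 mm wide (x), 5 mm thick (y), 12 mm long; above it a shoulder 42 x 22 mm, 12 to 20 mm up, that comes to rest on the lock or stand; a shank; a yellow handle block 56 (x) x 22 (y) mm, 40 to 100 mm up. A half turn about z makes no difference. Starts standing in its stand.
- key_handle (a point): Middle of the key's handle, at (0, 0, 75) mm of the key's frame.
- stand: Wooden block fixed to the shelf, 80 x 60 x 35 mm, origin at the centre of its underside; a slot 34 x 9 mm along its x in the top holds the key's blade.
- lock_slot (a point): Centre of the lock slot's mouth, on the lock's upright turning axis (x = 92 mm in the cradle's frame), 67 mm above the shelf. The lock is an aluminium head 46 x 30 mm, 47 to 67 mm above the shelf; its slot, 33 x 7 mm, 14 mm deep, with a 3 mm bevel, runs along this point's y axis (the axes turn with the lock). Seated, the key's blade edge is 12 mm below this point.
- lock_tongue (a point): Tip of the lock's red tongue (6 mm thick, 16 mm wide), 39 mm from the lock's axis, at the point's (0, -39) mm from the axis, in line with the slot.
- lock (a joint): Turn of the lock, rad: 0 = open, tongue and slot along the cradle's y (tongue to -y); grows clockwise from above to a stop at 1.571, where tongue and slot lie along the cradle's x, tongue over the pack. It starts at 0 to 0.25 and stays where it is left (friction 0.12 N m).
- jar: Bystander: clear jar with white screw lid, 76 mm across, 100 mm high; origin at the centre of its underside. It and the stand may swap places.
- torch: Bystander: solar torch lying down, 155 mm long along its x, 52 mm across.
- spoon: Bystander: wooden spoon, 190 mm, along its x.
- opener: Bystander: flat steel bottle opener, 130 mm, along its x.
- lantern: Bystander: upright cream lantern, 100 mm across, 190 mm high with its bail, on a white turntable 150 mm across; origin at the centre of its underside.
- mug: Bystander: blue mug, 72 mm across, 80 mm high; origin at the centre of its underside.
Mind the look-alikes: they are no part of the job. What is meant by the key is not blue, green or turquoise, and is the smaller of those in its own colour.

How it is judged:
By the outcome, as a careful person would: the job done as asked, in the order asked, and still so for the second after the job is handed in, with the robot touching nothing.
It also fails if it takes over 67 s, if anything falls off the work surface, if the arm or the gripper's body presses on something with over 40 N, if the wrist force passes 120 N, or if a joint passes its speed limit or range.

## Working session

There is one attempt and no reset: what is moved stays moved. The work goes in short steps, Python scripts to look and compute and a shell command to move; the robot and the scene stay as the last step left them, time stands still between calls to the robot, and variables do not carry over. Pictures are saved under pics/ and viewed, and the job is handed in when it is done.

```bash
mkdir -p pics; ls
python3 - <<'E'
from station import *
import cv2
s=observe();print({k:s[k] for k in("time_s","eef_pos","tcp_rot","gripper_width")})
for n in("scene","top","wrist"):
    im=capture(n);cv2.imwrite(f"pics/{n}0.png",im[:,:,::-1])
    c=camera_info(n);print(n,c)
E
```

```text
pics
{'time_s': 0.0, 'eef_pos': array([148.32431343, 503.21924681, 244.6081015 ]), 'tcp_rot': array([-4.48881919e-01, -3.10888466e+00,  2.33043908e-03]), 'gripper_width': 85.56312723072398}
scene {'camera_matrix': array([[523.06604077,   0.        , 320.50784582],
       [  0.        , 523.06604077, 239.74911882],
       [  0.        ,   0.        ,   1.        ]]), 'rvec': array([ 2.32787013,  0.8327618 , -0.32509868]), 'tvec': array([-446.08139786, -167.83423813, 1697.91060773])}
top {'camera_matrix': array([[437.48552517,   0.        , 313.7517173 ],
       [  0.        , 437.48552517, 239.14180064],
       [  0.        ,   0.        ,   1.        ]]), 'rvec': array([ 2.10004897, -2.16714951,  0.13334775]), 'tvec': array([  67.64584926,  552.85915653, 1043.03570315])}
wrist {'camera_matrix': array([[359.47195966,   0.        , 318.72903167],
       [  0.        , 359.47195966, 236.33331095],
       [  0.        ,   0.        ,   1.        ]]), 'rvec': array([-2.30890428, -1.72731624, -0.26703897]), 'tvec': array([-524.64672864,  -40.06328276,  379.98312083])}
```

View pics/scene0.png

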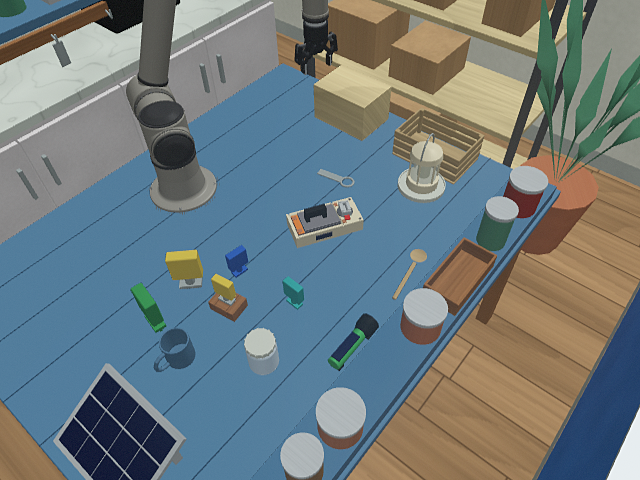

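View pics/top0.png

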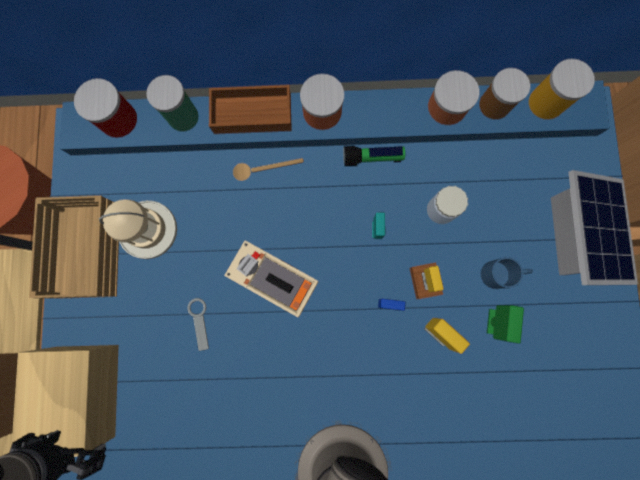

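View pics/wrist0.png

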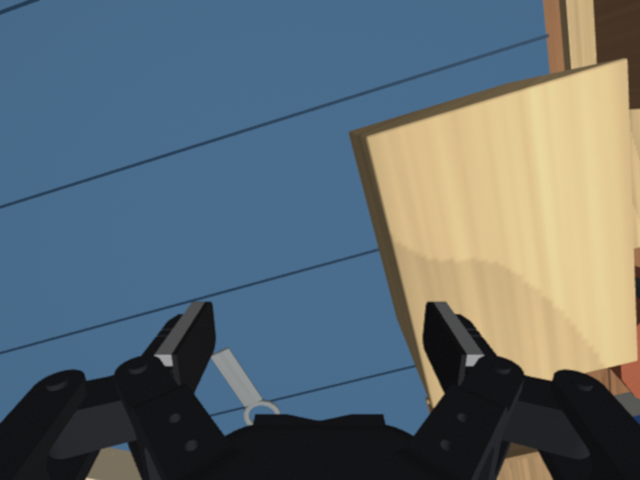

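The scene shows the cradle at scene (325,222) / top (272,278). Key candidates:
- small yellow: scene (223,290), top (430,280)
- big yellow: scene (184,265), top (447,335)
- blue: top (392,305)
- turquoise: top (379,225)
- green: top (507,323)

The small yellow in the wooden block fits, because it is the smaller yellow one and it stands in the stand. I'll confirm in crops.

```bash
cat > h.py <<'E'
import numpy as np,cv2
from station import camera_info
def cam(n,c=None):
    c=c or camera_info(n);R=cv2.Rodrigues(np.array(c["rvec"]))[0];return np.array(c["camera_matrix"]),R,np.array(c["tvec"]).ravel()
def ray(n,uv,c=None):
    K,R,t=cam(n,c);d=R.T@np.linalg.solve(K,[uv[0],uv[1],1.]);return -R.T@t,d/np.linalg.norm(d)
def onz(n,uv,z,c=None):
    o,d=ray(n,uv,c);return o+d*(z-o[2])/d[2]
def tri(obs):
    A=np.zeros((3,3));b=np.zeros(3);rs=[ray(*o) for o in obs]
    for o,d in rs:
        P=np.eye(3)-np.outer(d,d);A+=P;b+=P@o
    x=np.linalg.solve(A,b);return x,[np.linalg.norm((np.eye(3)-np.outer(d,d))@(x-o)) for o,d in rs]
def proj(n,X,c=None):
    K,R,t=cam(n,c);return cv2.projectPoints(np.float64(X).reshape(-1,3),cv2.Rodrigues(R)[0],t,K,None)[0].reshape(-1,2)
E
python3 - <<'E'
import cv2,numpy as np
t=cv2.imread("pics/top0.png");s=cv2.imread("pics/scene0.png")
f=lambda im,x,y,w,h,k:cv2.resize(im[y:y+h,x:x+w],None,fx=k,fy=k,interpolation=cv2.INTER_CUBIC)
a=f(t,215,230,110,95,5);cv2.imwrite("pics/tc.png",a)
cv2.imwrite("pics/tk.png",np.hstack([f(t,400,255,75,75,5),f(s,195,265,75,75,5)]))
cv2.imwrite("pics/sc.png",f(s,275,185,100,70,7))
E
```

```text
(no output)
```

View pics/tc.png

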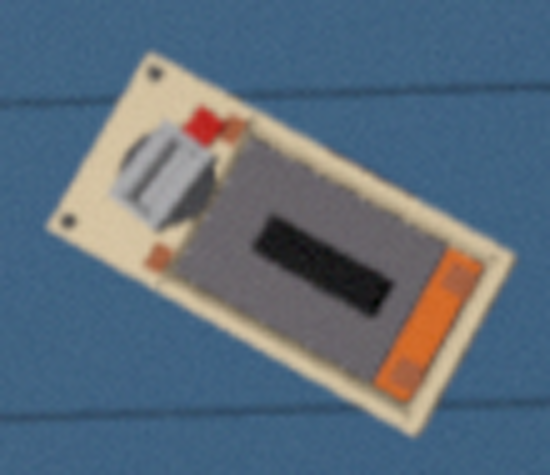

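View pics/tk.png

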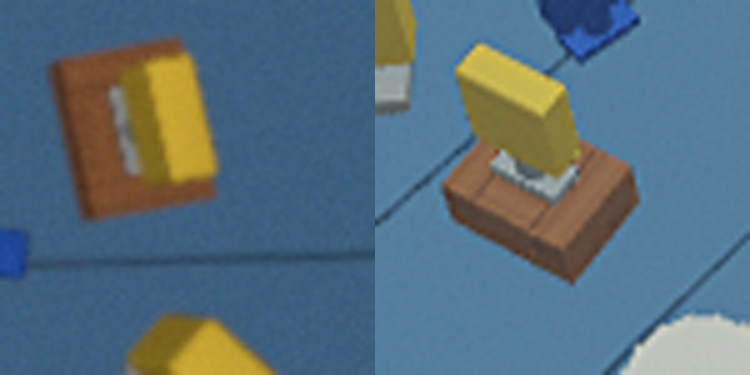

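View pics/sc.png

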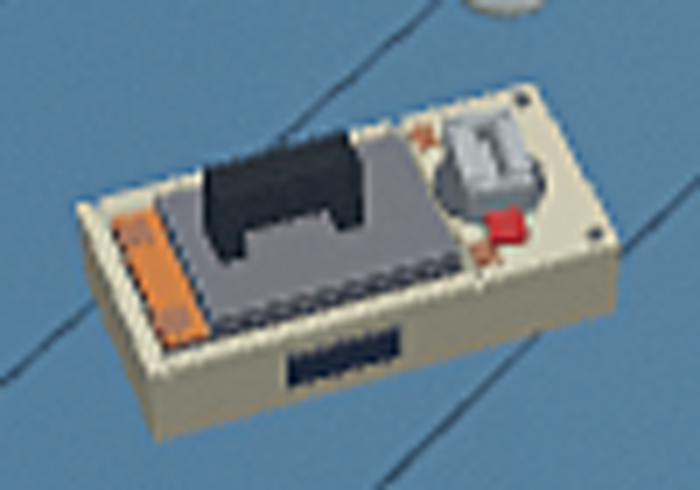

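Run:
```python
from h import *
T=lambda p:(p[0]/5+215,p[1]/5+230); S=lambda p:(p[0]/7+275,p[1]/7+185)
tc=dict(A=(150,53),B=(47,228),C=(415,435),D=(515,257)); sc=dict(A=(620,245),B=(530,85),C=(80,205),D=(150,375))
P={}
for k in tc:
    x,r=tri([("top",T(tc[k])),("scene",S(sc[k]))]);P[k]=onz("top",T(tc[k]),44)
    print(k,x.round(1),np.round(r,1),P[k].round(1))
d=(P['A']+P['B']-P['C']-P['D'])/2;print("len",np.linalg.norm(d),"w",np.linalg.norm(P['A']+P['D']-P['B']-P['C'])/2,"yaw",np.degrees(np.arctan2(d[1],d[0])))
u=d/np.linalg.norm(d);ctr=sum(P.values())/4;print("pocket",ctr-28*u,"lock",ctr+64*u)
h=[onz("top",T(p),92) for p in((270,213),(250,245),(378,317),(395,285))];print("handle",sum(h)/4,[np.linalg.norm(h[i]-h[i-1]).round(1) for i in range(4)])
K=lambda p:(p[0]/5+400,p[1]/5+255);Q=lambda p:((p[0]-375)/5+195,p[1]/5+265)
kt=[(148,58),(190,53),(217,178),(170,185)]
ks=[(478,43),(578,100)]
h=[onz("top",K(p),123) for p in kt];print("key",np.array(h).round(1),sum(h)/4)
# scene top corners: back-left(478,43), right-back(578,78?),front..
for a in kt:
    print([ (tri([("top",K(a)),("scene",Q(b))])[0].round(0),np.round(tri([("top",K(a)),("scene",Q(b))])[1][0],1)) for b in((478,43),(580,92),(555,125),(457,70))])
```

```text
A [558.3 223.1  39.8] [1.8 1.8] [556.4 221.   44. ]
B [472.2 273.9  40.8] [1.1 1.1] [471.2 272.3  44. ]
C [367.2  95.4  43. ] [2.1 2.1] [365.8  93.8  44. ]
D [451.5  44.5  40.7] [2.1 2.1] [449.9  42.9  44. ]
len 207.39388111900817 w 98.88821639327244 yaw 59.281044851282225
pocket [446.51900051 133.42335767  44.        ] lock [493.51511714 212.51422328  44.        ]
handle [446.51019599 131.86889297  92.        ] [np.float64(67.8), np.float64(17.5), np.float64(68.9), np.float64(16.7)]
key [[ 471.3 -210.8  123. ]
 [ 472.9 -229.8  123. ]
 [ 416.7 -237.8  123. ]
 [ 414.2 -216.7  123. ]] [ 443.76602821 -223.789354    123.        ]
[(array([ 456., -218.,  157.]), np.float64(19.4)), (array([ 475., -208.,  118.]), np.float64(4.9)), (array([ 472., -218.,   98.]), np.float64(1.6)), (array([ 454., -226.,  142.]), np.float64(24.8))]
[(array([ 461., -228.,  170.]), np.float64(13.0)), (array([ 480., -219.,  134.]), np.float64(11.1)), (array([ 477., -228.,  114.]), np.float64(4.9)), (array([ 459., -236.,  155.]), np.float64(18.3))]
[(array([ 422., -228.,  136.]), np.float64(8.0)), (array([ 441., -219.,  102.]), np.float64(33.7)), (array([ 437., -229.,   80.]), np.float64(27.7)), (array([ 419., -237.,  119.]), np.float64(2.9))]
[(array([ 415., -217.,  118.]), np.float64(1.2)), (array([ 434., -207.,   82.]), np.float64(27.2)), (array([ 430., -217.,   59.]), np.float64(21.0)), (array([ 412., -225.,  101.]), np.float64(4.0))]
```

```bash
cat >> h.py <<'E'
from scipy.spatial.transform import Rotation as Ro
def go(pos,yaw):
    from station import observe
    s=observe();R=Ro.from_rotvec(s["tcp_rot"]);y=np.radians(yaw);c,n=np.cos(y),np.sin(y)
    Rt=Ro.from_matrix(np.array([[-n,c,0],[c,n,0],[0,0,-1.]]))
    sh=R.inv().apply(np.array(pos)-s["eef_pos"]);rv=np.degrees((R.inv()*Rt).as_rotvec())
    print("t",s["time_s"],"pos",s["eef_pos"].round(1),"w",round(s["gripper_width"],1),"shift",sh.round(1),"rot",rv.round(2),"F",s["wrist_force"].round(1))
def tool_pt(uv_n=None):pass
E
python3 - <<'E'
from h import *
from station import *
s=observe();R=Ro.from_rotvec(s["tcp_rot"]);K,Rc,t=cam("wrist");print("cam in tool",R.inv().apply(-Rc.T@t-s["eef_pos"]).round(1),"axis",R.inv().apply(Rc[2]).round(3))
go((446.5,133,240),-30.7)
E
```

```text
cam in tool [  76.9   -0.2 -129.4] axis [-0.303  0.001  0.953]
t 0.15 pos [148.4 503.3 244.8] w 85.3 shift [-390.7 -270.8    5. ] rot [-6.0000e-02  5.0000e-02  1.0427e+02] F [0.6 0.3 0.1]
```

```bash
python3 -m pendant '[[-391,-271,0,0,0,104.3,85],[-391,-271,0,0,0,104.3,85],[-391,-271,0,0,0,104.3,85],[-391,-271,0,0,0,104.3,85],[-391,-271,0,0,0,104.3,85],[-391,-271,0,0,0,104.3,85],[-391,-271,0,0,0,104.3,85],[-391,-271,0,0,0,104.3,85]]'; python3 -c "
from h import *
go((446.5,133,245),-30.7)"
```

```text
time_s: 0.95
eef_pos: [400.2, 190.2, 245.3]
tcp_rot: [-2.133, -2.306, -0.0]
wrist_force: [0.3, 0.5, -0.4]
gripper_width: 85.0
t 0.95 pos [400.2 190.2 245.3] w 85.0 shift [-60.6  41.7   0.3] rot [ 1.000e-02 -2.000e-02  3.516e+01] F [ 0.3  0.5 -0.4]
```

```bash
python3 -m pendant '[[-60,42,0,0,0,35,85],[-60,42,0,0,0,35,85],[-60,42,0,0,0,35,85],[-60,42,0,0,0,35,85],[-60,42,0,0,0,35,85],[-60,42,0,0,0,35,85],[-60,42,0,0,0,35,85],[-60,42,0,0,0,35,85]]'; python3 -c "
from h import *
from station import *
go((446.5,133,245),-30.7)
import pickle
c=camera_info('wrist');im=capture('wrist');cv2.imwrite('pics/w1.png',im[:,:,::-1]);pickle.dump(c,open('w1.pkl','wb'))
"
```

```text
time_s: 1.75
eef_pos: [446.1, 136.0, 245.3]
tcp_rot: [-2.721, -1.569, -0.0]
wrist_force: [0.3, 0.8, -0.1]
gripper_width: 85.1
t 1.75 pos [446.1 136.  245.3] w 85.1 shift [-2.4  1.8  0.3] rot [-0.   -0.01  0.64] F [ 0.3  0.8 -0.1]
```

View pics/w1.png

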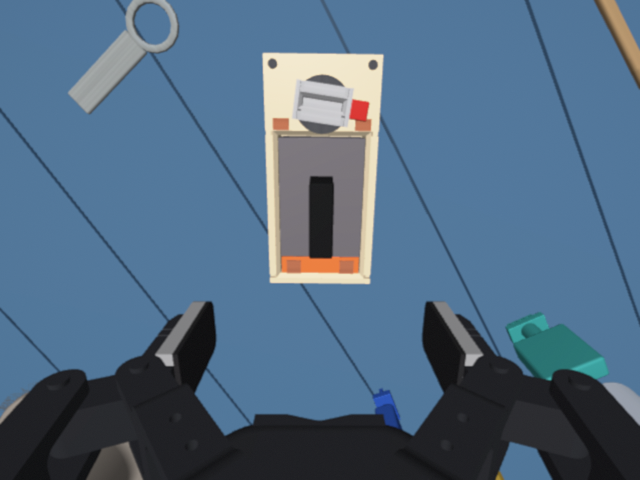

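Run:
```python
import cv2
im=cv2.imread("pics/w1.png");cv2.imwrite("pics/w1c.png",cv2.resize(im[45:295,255:395],None,fx=2.4*1,fy=2.4,interpolation=cv2.INTER_CUBIC))
cv2.imwrite("pics/w1l.png",cv2.resize(im[50:140,255:395],None,fx=5.5,fy=5.5,interpolation=cv2.INTER_CUBIC))
```

```text
(no output)
```

View pics/w1c.png

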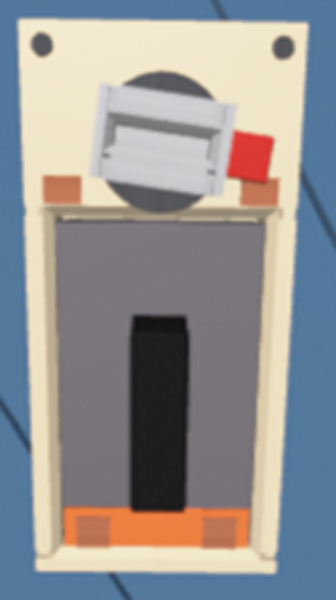

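View pics/w1l.png

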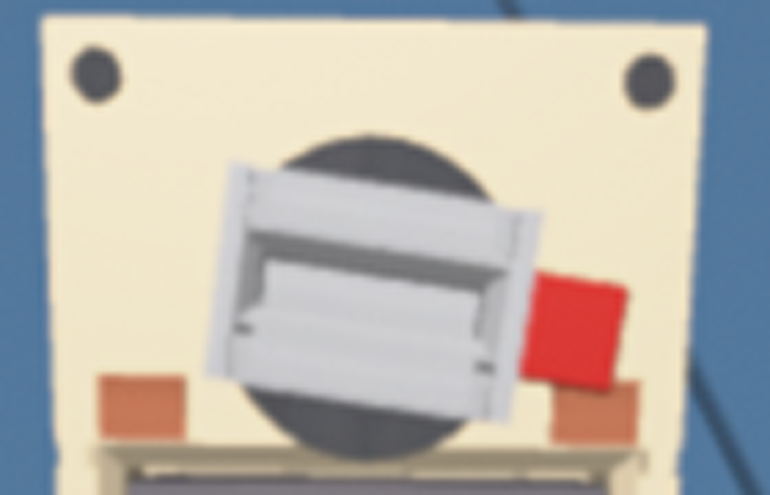

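Run:
```python
from h import *
import pickle
c=pickle.load(open('w1.pkl','rb'))
W=lambda p:(p[0]/2.4+255-.3,p[1]/2.4+45-.3);L=lambda p:(p[0]/5.5+255-.4,p[1]/5.5+50-.4)
def q(name,pts,z,m):
    P=[onz("wrist",m(p),z,c) for p in pts];n=[np.linalg.norm(P[i]-P[i-1]).round(1) for i in range(4)]
    d=P[0]+P[1]-P[2]-P[3];e=P[1]+P[2]-P[0]-P[3]
    print(name,"c",(sum(P)/4).round(1),"len",n,"yaw",np.degrees(np.arctan2(d[1],d[0])).round(2),"yaw2",np.degrees(np.arctan2(e[1],e[0])).round(2));return sum(P)/4,d/np.linalg.norm(d)
C,u=q("cradle",[(18,18),(308,23),(276,572),(37,568)],44,W);print("pocket",C-28*u,"lock",C+64*u)
q("handle",[(132,331),(187,331),(184,511),(131,510)],92,W)
q("deckpack",[(55,218),(266,220),(252,546),(63,546)],48,W)
q("lock",[(232,162),(542,208),(508,424),(207,376)],67,L)
print(tri([("wrist",L((628,285)),c),("top",(215+222/5,230+122/5))]))
T=lambda p:(p[0]/5+215,p[1]/5+230)
for w,t in(((131,510),(378,317)),((184,511),(395,285)),((132,331),(250,245)),((187,331),(270,213))):print("h",tri([("wrist",W(w),c),("top",T(t))]))
for w,t in(((18,18),(47,228)),((308,23),(150,53)),((276,572),(515,257)),((37,568),(415,435))):print("cr",tri([("wrist",W(w),c),("top",T(t))]))
```

```text
cradle c [462.8 159.3  44. ] len [np.float64(207.7), np.float64(100.5), np.float64(208.0), np.float64(100.1)] yaw 59.41 yaw2 -31.0
pocket [448.59240273 135.14709423  44.        ] lock [495.40981793 214.34387216  44.        ]
handle c [448.4 135.7  92. ] len [np.float64(62.7), np.float64(18.0), np.float64(63.1), np.float64(18.6)] yaw 59.46 yaw2 -30.63
deckpack c [449.3 136.2  48. ] len [np.float64(129.5), np.float64(77.0), np.float64(128.8), np.float64(77.5)] yaw 59.56 yaw2 -30.3
lock c [495.3 214.2  67. ] len [np.float64(29.5), np.float64(45.1), np.float64(30.1), np.float64(45.2)] yaw 51.84 yaw2 -38.25
(array([533.14125215, 194.41664479, -10.14972724]), [np.float64(5.997506982967605), np.float64(5.997506982967502)])
h (array([421.58734203, 108.19587633,  76.32077183]), [np.float64(0.49320741187378825), np.float64(0.49320741187391665)])
h (array([437.42887539,  99.13332673,  77.73069483]), [np.float64(0.7812076047204711), np.float64(0.7812076047205412)])
h (array([456.64371659, 166.61879947,  88.66460973]), [np.float64(0.44780270737603445), np.float64(0.4478027073759494)])
h (array([471.95379126, 157.18579563,  85.370631  ]), [np.float64(0.034457137251045385), np.float64(0.03445713725110126)])
cr (array([472.18097612, 276.78256087,  28.93170223]), [np.float64(0.9995118651016283), np.float64(0.999511865101674)])
cr (array([558.13866438, 222.30413361,  41.15527885]), [np.float64(1.505794950410319), np.float64(1.5057949504104058)])
cr (array([451.26520212,  42.59888675,  40.4055352 ]), [np.float64(1.2421193320622987), np.float64(1.242119332062124)])
cr (array([365.61534932,  94.13342113,  39.56766453]), [np.float64(0.10481404538910488), np.float64(0.10481404538902943)])
```

```bash
python3 -c "
from h import *
go((448.2,135.2,74),-30.6)"
```

```text
t 1.8 pos [446.1 136.  245.3] w 84.9 shift [  0.4   2.1 171.3] rot [ 0.   -0.01  0.51] F [-0.3  0.2  0.6]
```

```bash
python3 -m pendant '[[0.4,2.1,40,0,0,0.5,85],[0.4,2.1,80,0,0,0.5,85],[0.4,2.1,115,0,0,0.5,85],[0.4,2.1,140,0,0,0.5,85],[0.4,2.1,155,0,0,0.5,85],[0.4,2.1,165,0,0,0.5,85],[0.4,2.1,171,0,0,0.5,85],[0.4,2.1,171,0,0,0.5,85]]'; python3 -c "
from h import *
from station import *
go((448.2,135.2,74),-30.6)
im=capture('wrist');cv2.imwrite('pics/w2.png',im[:,:,::-1])
"
```

```text
time_s: 2.6
eef_pos: [448.3, 135.1, 74.1]
tcp_rot: [-2.73, -1.555, 0.0]
wrist_force: [-0.4, -0.4, 0.5]
gripper_width: 84.6
t 2.6 pos [448.3 135.1  74.1] w 84.6 shift [ 0.1 -0.1  0.1] rot [-0.02  0.01 -0.06] F [-0.4 -0.4  0.5]
```

View pics/w2.png

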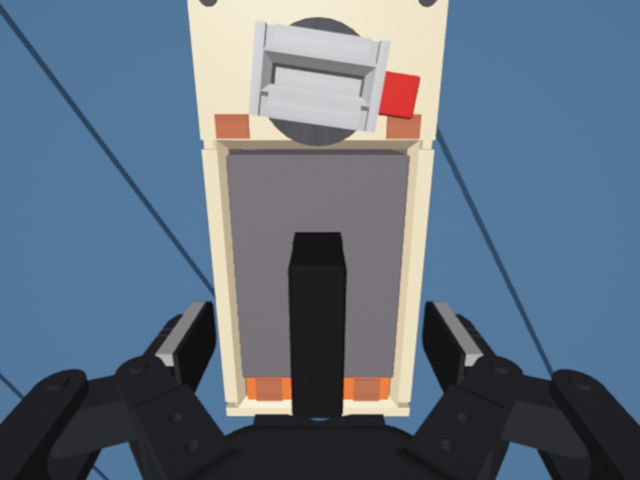

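The jaws straddle the black handle: handle columns 290–346, pads at 214 and 424. Now I close.

```bash
python3 -m pendant '[[0,0,0,0,0,0,10],[0,0,0,0,0,0,10],[0,0,0,0,0,0,10],[0,0,0,0,0,0,10],[0,0,0,0,0,0,10],[0,0,0,0,0,0,10],[0,0,0,0,0,0,10],[0,0,0,0,0,0,10]]'; python3 -m pendant '[[0,0,0,0,0,0,10],[0,0,0,0,0,0,10]]'; python3 -c "
from station import *
s=observe();print(s['wrist_force'],s['moment'])"
```

```text
time_s: 3.45
eef_pos: [448.3, 135.1, 74.5]
tcp_rot: [2.73, 1.555, 0.0]
wrist_force: [-1.7, -0.2, 4.7]
gripper_width: 19.4
time_s: 3.65
eef_pos: [448.3, 135.1, 74.5]
tcp_rot: [2.73, 1.555, 0.0]
wrist_force: [-1.2, 0.2, 5.0]
gripper_width: 19.3
[-1.20900646  0.19858287  5.02245646] [-0.03252011  0.1300182  -0.04206966]
```

```bash
python3 -m pendant '[[0,0,-8,0,0,0,10],[0,0,-20,0,0,0,10],[0,0,-35,0,0,0,10],[0,0,-55,0,0,0,10],[0,0,-75,0,0,0,10],[0,0,-95,0,0,0,10],[0,0,-100,0,0,0,10],[0,0,-100,0,0,0,10]]'; python3 -c "
from h import *
from station import *
go((448.2,135.2,174),-30.6)
im=capture('wrist');cv2.imwrite('pics/w3.png',im[:,:,::-1])
im=capture('scene');cv2.imwrite('pics/s3.png',cv2.resize(im[120:300,200:420,::-1],None,fx=3.5,fy=3.2))
s=observe();print(s['wrist_force'],s['moment'],s['gripper_width'])
"
```

```text
time_s: 4.45
eef_pos: [448.3, 135.0, 174.5]
tcp_rot: [2.73, 1.554, 0.001]
wrist_force: [0.7, 0.1, -3.6]
gripper_width: 19.1
t 4.45 pos [448.3 135.  174.5] w 19.1 shift [ 0.1 -0.2  0.5] rot [ 0.03 -0.03 -0.09] F [ 0.7  0.1 -3.6]
[ 0.30527621 -0.67770059 -4.37345531] [-0.0185305   0.02524822 -0.06494629] 19.049861924377716
```

View pics/w3.png

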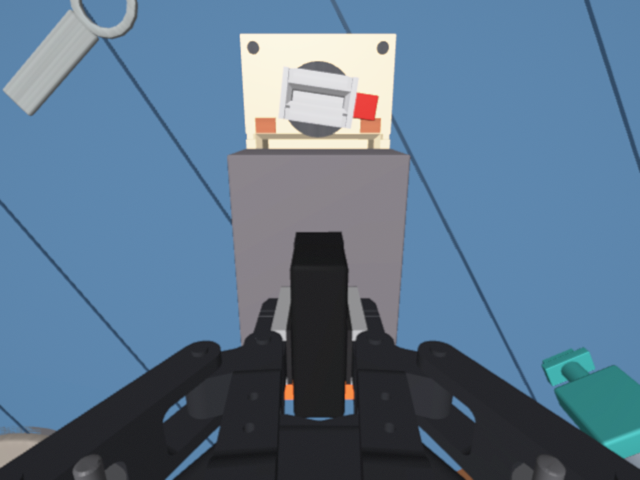

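View pics/s3.png

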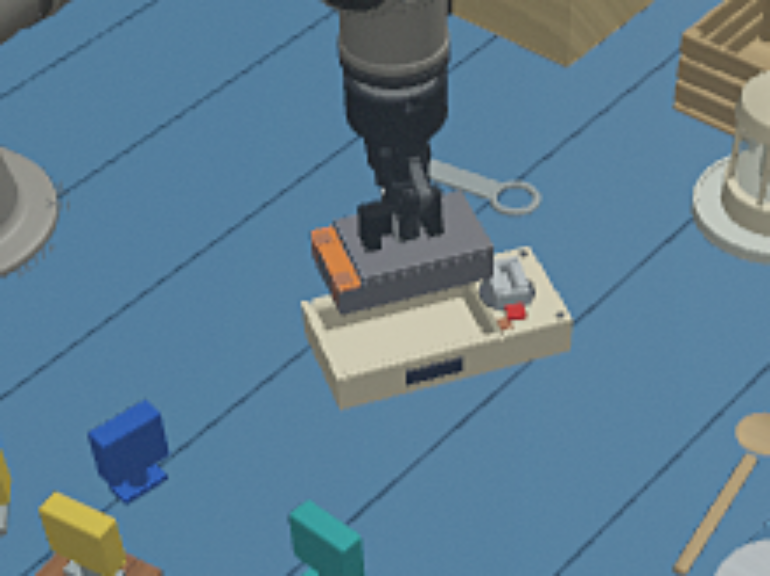

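Run:
```python
from h import *
from station import *
im=cv2.imread('pics/w3.png')
cv2.imwrite('pics/w3c.png',cv2.resize(im[20:180,215:425],None,fx=3.7,fy=3.7,interpolation=cv2.INTER_CUBIC))
```

```text
(no output)
```

View pics/w3c.png

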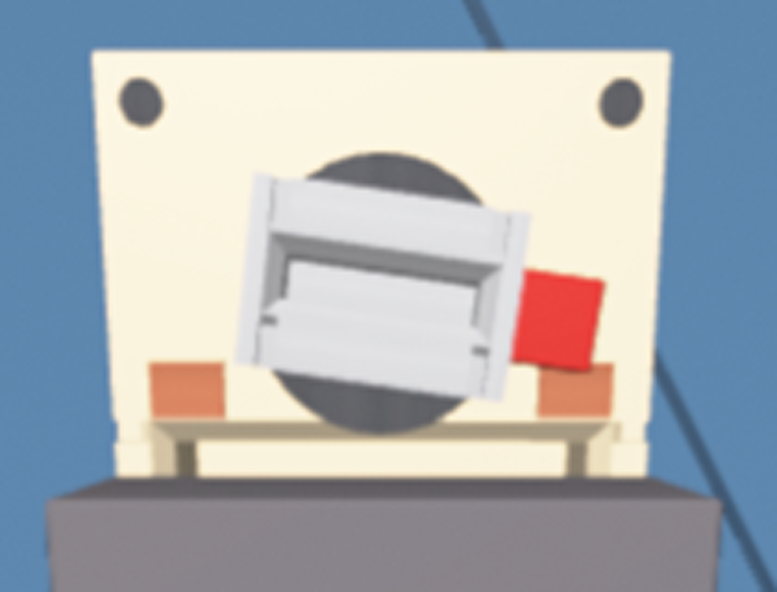

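Run:
```python
from h import *
from station import *
s=observe();R=Ro.from_rotvec(s["tcp_rot"]);W=lambda p:(p[0]/3.7+215-.37,p[1]/3.7+20-.37)
f=lambda p,z:R.inv().apply(onz("wrist",W(p),z)-s["eef_pos"]).round(2)
for n,z,a,b in(("deck",152,(48,499),(720,500)),("cradle end",44,(93,50),(671,52)),("bevel",44,(150,422),(620,423))):
    A,B=f(a,z),f(b,z);print(n,(A+B)/2,np.linalg.norm(A-B),onz("wrist",W(a),z),onz("wrist",W(b),z))
```

```text
deck [64.64   0.185 21.21 ] 74.43012091888606 [448.68745913 209.44682142 152.        ] [512.65655597 171.40452544 152.        ]
cradle end [131.77  -0.14 129.13] 100.00046599891424 [471.50736326 273.93313954  44.        ] [557.36794521 222.66647632  44.        ]
bevel [ 69.935   0.405 129.2  ] 87.89020764567574 [445.58831466 217.3345371   44.        ] [521.10725366 172.36043405  44.        ]
```

```bash
python3 -m pendant '[[0,0,0,0,0,-4,10],[0,0,0,0,0,-11,10],[0,0,0,0,0,-19,10],[0,0,0,0,0,-27,10],[0,0,0,0,0,-35,10],[0,0,0,0,0,-43,10],[0,0,0,0,0,-51,10],[0,0,0,0,0,-59,10]]'; python3 -m pendant '[[0,0,0,0,0,-8,10],[0,0,0,0,0,-16,10],[0,0,0,0,0,-24,10],[0,0,0,0,0,-32,10],[0,0,0,0,0,-40,10],[0,0,0,0,0,-48,10],[0,0,0,0,0,-56,10],[0,0,0,0,0,-63,10]]';python3 -m pendant '[[0,0,0,0,0,-8,10],[0,0,0,0,0,-16,10],[0,0,0,0,0,-24,10],[0,0,0,0,0,-32,10],[0,0,0,0,0,-40,10],[0,0,0,0,0,-48,10],[0,0,0,0,0,-54,10],[0,0,0,0,0,-58,10]]';  python3 -c "
from h import *
from station import *
go((448,134.5,174),149.4)
s=observe();print(s['joints'].round(2))"
```

```text
time_s: 5.35
eef_pos: [447.5, 134.9, 172.9]
tcp_rot: [-1.602, -2.7, 0.003]
wrist_force: [-0.7, -1.1, -3.8]
gripper_width: 18.9
time_s: 6.15
eef_pos: [447.6, 134.9, 172.9]
tcp_rot: [0.045, -3.139, 0.0]
wrist_force: [0.2, 0.2, -5.1]
gripper_width: 19.2
time_s: 6.95
eef_pos: [447.5, 134.9, 172.9]
tcp_rot: [1.558, -2.725, -0.002]
wrist_force: [-0.1, -0.0, -4.0]
gripper_width: 18.9
t 6.95 pos [447.5 134.9 172.9] w 18.9 shift [ 0.1 -0.6 -1.1] rot [ 0.13 -0.09  0.13] F [-0.1 -0.  -4. ]
[ 0.13  0.32  1.78  0.    1.05 -2.48]
```

```bash
python3 -m pendant '[[0,0,0,0,0,0,10]]'
python3 - <<'E'
from h import *
from station import *
import pickle
go((448,134.5,174),149.4)
c=camera_info('wrist');im=capture('wrist')[:,:,::-1];cv2.imwrite('pics/w4.png',im);pickle.dump((c,observe()),open('w4.pkl','wb'))
cv2.imwrite('pics/w4c.png',cv2.resize(im[20:180,215:425],None,fx=3.7,fy=3.7,interpolation=cv2.INTER_CUBIC))
E
```

```text
time_s: 7.05
eef_pos: [447.6, 134.9, 173.0]
tcp_rot: [1.554, -2.728, -0.002]
wrist_force: [0.1, 0.2, -3.4]
gripper_width: 19.0
t 7.05 pos [447.6 134.9 173. ] w 19.0 shift [ 0.2 -0.6 -1. ] rot [ 0.12 -0.09 -0.06] F [ 0.1  0.2 -3.4]
```

View pics/w4c.png

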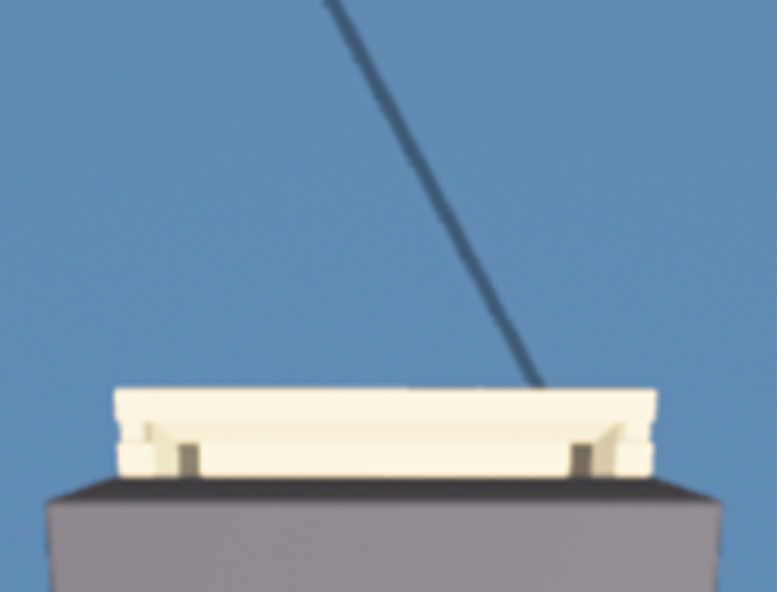

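View pics/w4.png

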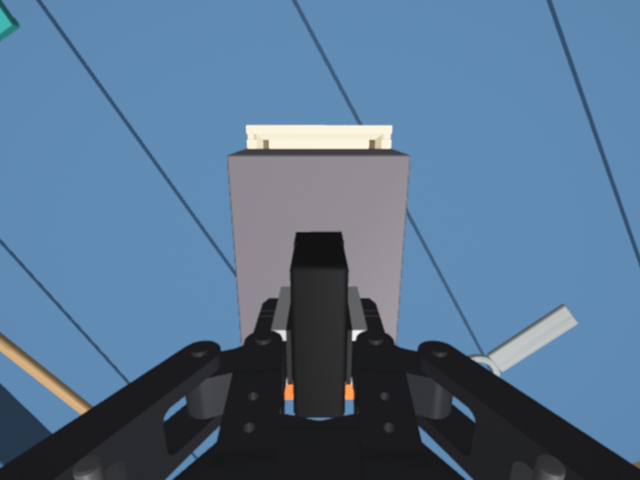

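Run:
```python
from h import *
import pickle
c,s=pickle.load(open('w4.pkl','rb'));R=Ro.from_rotvec(s["tcp_rot"]);W=lambda p:(p[0]/3.7+215-.37,p[1]/3.7+20-.37)
f=lambda p,z:R.inv().apply(onz("wrist",W(p),z,c)-s["eef_pos"])
for n,z,a,b in(("deck",151,(47,502),(720,502)),("cradle end",44,(114,388),(657,389))):
    A,B=f(a,z),f(b,z);print(n,((A+B)/2).round(2),np.linalg.norm(A-B),"ang",np.degrees(np.arctan2(*(B-A)[:2])))
```

```text
deck [64.27 -0.52 22.32] 75.0664410045446 ang 0.14884091794768994
cradle end [ 75.76  -0.38 129.34] 100.79789222314716 ang 0.05243599053670581
```

```bash
python3 -m pendant '[[0.4,-0.1,10,0,0,0,10],[0.4,-0.1,25,0,0,0,10],[0.4,-0.1,40,0,0,0,10],[0.4,-0.1,52,0,0,0,10],[0.4,-0.1,60,0,0,0,10],[0.4,-0.1,65,0,0,0,10],[0.4,-0.1,70,0,0,0,10],[0.4,-0.1,75,0,0,0,10]]'; python3 -m pendant '[[0,0,4,0,0,0,10],[0,0,8,0,0,0,10],[0,0,12,0,0,0,10],[0,0,16,0,0,0,10]]'
```

```text
time_s: 7.9
eef_pos: [448.4, 134.7, 99.2]
tcp_rot: [-1.554, 2.73, -0.0]
wrist_force: [-0.7, -0.0, -3.9]
gripper_width: 19.3
time_s: 8.3
eef_pos: [448.3, 134.7, 83.1]
tcp_rot: [-1.554, 2.73, -0.0]
wrist_force: [-0.8, 0.8, -3.6]
gripper_width: 19.0
```

```bash
python3 -m pendant '[[0,0,3,0,0,0,10],[0,0,6,0,0,0,10],[0,0,8,0,0,0,10],[0,0,9,0,0,0,10],[0,0,9.5,0,0,0,10]]'
```

```text
time_s: 8.8
eef_pos: [448.3, 134.6, 74.5]
tcp_rot: [-1.554, 2.73, -0.0]
wrist_force: [-2.8, -2.4, 8.4]
gripper_width: 19.2
```

The pack reached the floor at TCP z 74.5, the same height as at the grasp, and the force went from −4 to +8 N. Now I release and rise.

```bash
python3 -m pendant '[[0,0,0,0,0,0,60],[0,0,0,0,0,0,60],[0,0,0,0,0,0,60],[0,0,0,0,0,0,60],[0,0,0,0,0,0,60]]'; python3 -m pendant '[[0,0,-20,0,0,0,60],[0,0,-60,0,0,0,60],[0,0,-100,0,0,0,60],[0,0,-130,0,0,0,60],[0,0,-140,0,0,0,60],[0,0,-140,0,0,0,60]]'
python3 - <<'E'
from h import *
from station import *
import pickle
go((448,134.5,214),149.4)
c=camera_info('wrist');s=observe();im=capture('wrist')[:,:,::-1];cv2.imwrite('pics/w5.png',im);pickle.dump((c,s),open('w5.pkl','wb'))
im=capture('scene')[:,:,::-1];cv2.imwrite('pics/s5.png',cv2.resize(im[185:255,275:375],None,fx=7,fy=7,interpolation=cv2.INTER_CUBIC))
go((443.8,-223.8,245),97)
E
```

```text
time_s: 9.3
eef_pos: [448.3, 134.7, 73.9]
tcp_rot: [-1.554, 2.73, -0.0]
wrist_force: [0.8, -0.4, -0.9]
gripper_width: 60.0
time_s: 9.9
eef_pos: [448.7, 134.8, 214.8]
tcp_rot: [-1.553, 2.728, -0.002]
wrist_force: [0.0, 0.2, -0.3]
gripper_width: 60.2
t 9.9 pos [448.7 134.8 214.8] w 60.2 shift [0.6 0.5 0.8] rot [-0.13  0.11 -0.08] F [ 0.   0.2 -0.3]
t 10.0 pos [447.5 134.6 212.6] w 59.9 shift [ 310.1 -179.7  -32.4] rot [ 0.06 -0.1  52.31] F [ 0.3  0.1 -0.5]
```

View pics/w5.png

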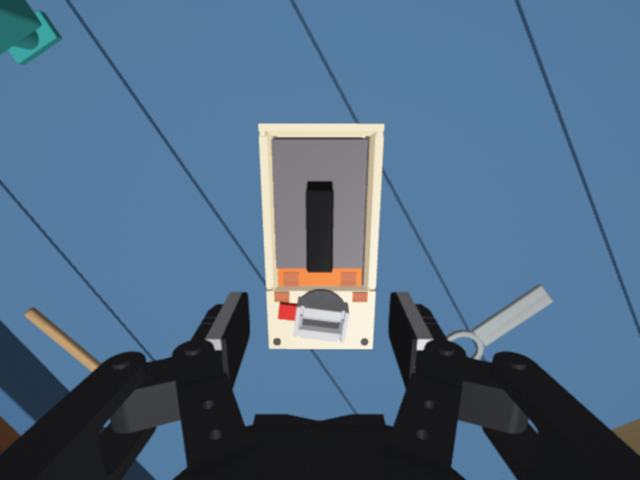

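View pics/s5.png

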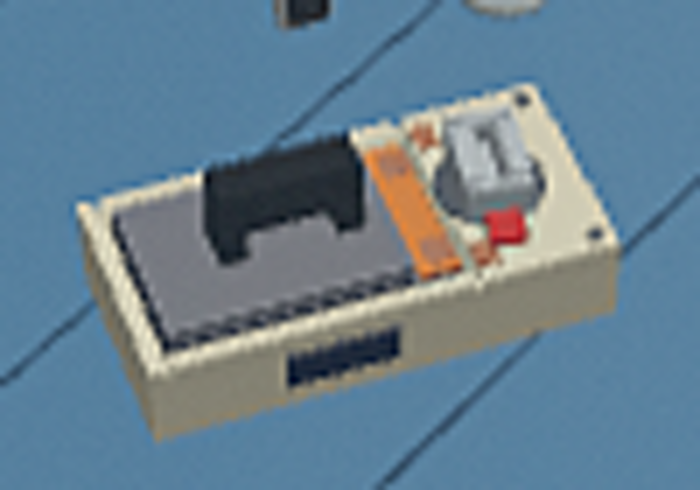

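The pack is home: orange step flush at the lock end, at (320,277) in the wrist view. I'll re-measure the lock from this opposite view before leaving.

Run:
```python
import cv2
im=cv2.imread("pics/w5.png");cv2.imwrite("pics/w5c.png",cv2.resize(im[260:360,255:390],None,fx=5.5,fy=5.5,interpolation=cv2.INTER_CUBIC))
```

```text
(no output)
```

View pics/w5c.png

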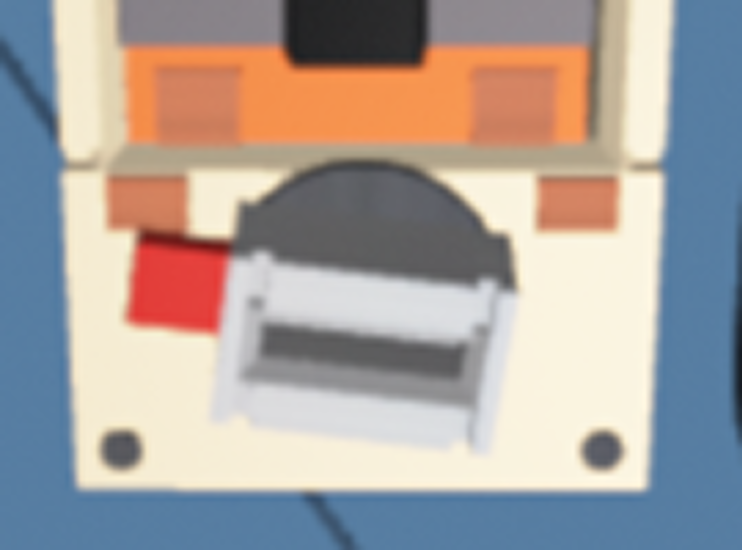

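Run:
```python
from h import *
import pickle
c,s=pickle.load(open('w5.pkl','rb'))
L=lambda p:(p[0]/5.5+255-.4,p[1]/5.5+260-.4);I=lambda p:p
def q(name,pts,z):
    P=[onz("wrist",p,z,c) for p in pts];n=[np.linalg.norm(P[i]-P[i-1]).round(1) for i in range(4)]
    d=P[0]+P[1]-P[2]-P[3];e=P[1]+P[2]-P[0]-P[3]
    print(name,"c",(sum(P)/4).round(1),"len",n,"yaw",np.degrees(np.arctan2(d[1],d[0])).round(2),"yaw2",np.degrees(np.arctan2(e[1],e[0])).round(2));return sum(P)/4,d/np.linalg.norm(d)
q("lock",[L(p) for p in((236,250),(518,288),(488,453),(212,420))],67)
C,u=q("cradle",[(258.5,124.5),(383.5,124.5),L((650,490)),L((78,488))],44);print("pocket",C+28*u,"lock",C-64*u)
```

```text
lock c [494.6 214.2  67. ] len [np.float64(31.0), np.float64(44.8), np.float64(30.4), np.float64(45.1)] yaw -128.63 yaw2 141.24
cradle c [462.5 160.1  44. ] len [np.float64(208.1), np.float64(99.6), np.float64(208.2), np.float64(101.2)] yaw -120.6 yaw2 149.3
pocket [448.287224   136.03943415  44.        ] lock [495.11904654 215.22769337  44.        ]
```

```bash
python3 -m pendant '[[310,-180,-32,0,0,52.3,85],[310,-180,-32,0,0,52.3,85],[310,-180,-32,0,0,52.3,85],[310,-180,-32,0,0,52.3,85],[310,-180,-32,0,0,52.3,85],[310,-180,-32,0,0,52.3,85],[310,-180,-32,0,0,52.3,85],[310,-180,-32,0,0,52.3,85]]'; python3 -m pendant '[[0,0,0,0,0,0,85],[0,0,0,0,0,0,85]]'
python3 - <<'E'
from h import *
from station import *
import pickle
go((443.8,-223.8,245),97)
c=camera_info('wrist');s=observe();im=capture('wrist')[:,:,::-1];cv2.imwrite('pics/w6.png',im);pickle.dump((c,s),open('w6.pkl','wb'))
E
```

```text
time_s: 10.8
eef_pos: [443.9, -228.2, 243.9]
tcp_rot: [0.184, -3.134, -0.001]
wrist_force: [0.3, -0.2, -1.1]
gripper_width: 85.0
time_s: 11.0
eef_pos: [444.2, -222.6, 244.3]
tcp_rot: [0.192, -3.133, -0.004]
wrist_force: [0.1, -0.2, 0.8]
gripper_width: 85.0
t 11.0 pos [ 444.2 -222.6  244.3] w 85.0 shift [ 0.6 -1.2 -0.7] rot [ 0.15 -0.12  0.03] F [ 0.1 -0.2  0.8]
```

View pics/w6.png

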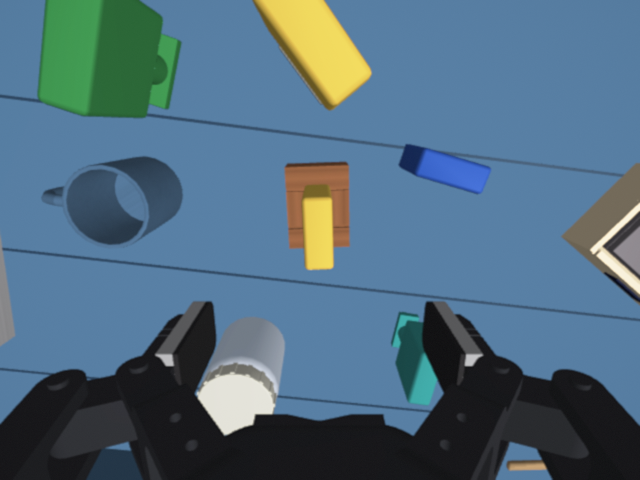

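Run:
```python
from h import *
import pickle
c,s=pickle.load(open('w6.pkl','rb'));R=Ro.from_rotvec(s["tcp_rot"])
tl=lambda X:R.inv().apply(X-s["eef_pos"]).round(1)
im=cv2.imread('pics/w6.png');cv2.imwrite("pics/w6c.png",cv2.resize(im[150:285,265:375],None,fx=5,fy=4.4,interpolation=cv2.INTER_CUBIC))
J=tri([("top",(451,201)),("wrist",(240,400),c)]);print("jar lid",J,tl(J[0]),"top z100",onz("top",(451,201),100),tl(onz("top",(451,201),100)))
for p in((488,192),(402,168),(423,147)):print("blue",tl(onz("wrist",p,30,c)),tl(onz("wrist",p,80,c)))
for p in((397,315),(420,320),(433,403)):print("teal",tl(onz("wrist",p,80,c)))
```

```text
jar lid (array([ 626.65864037, -276.66367563,   95.26546055]), [np.float64(1.730633763915263), np.float64(1.7306337639152019)]) [-174.7  -76.4  148.5] top z100 [ 626.0457657  -277.01134449  100.        ] [-174.1  -76.7  143.8]
blue [ 12.7 163.6 214.8] [ 22.1 139.8 164.7]
blue [ 35.7  78.8 214.6] [ 41.7  67.3 164.6]
blue [ 55.   97.  214.7] [ 58.2  82.9 164.7]
teal [-92.3  72.1 164.3]
teal [-97.5  93.8 164.4]
teal [-192.   114.9  164.2]
```

View pics/w6c.png

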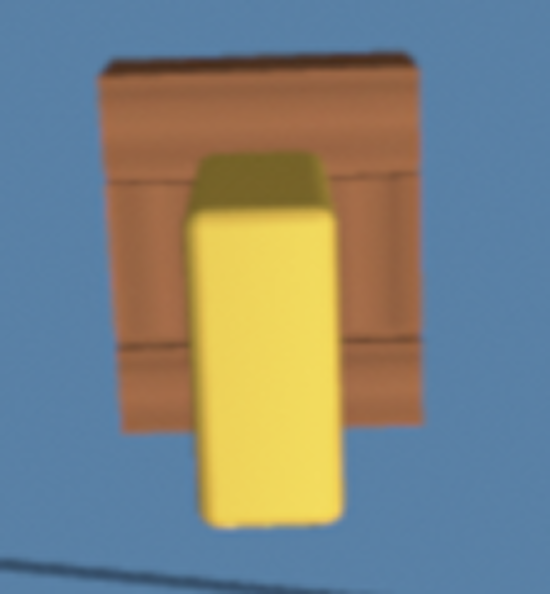

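Run:
```python
from h import *
import pickle
c,s=pickle.load(open('w6.pkl','rb'));R=Ro.from_rotvec(s["tcp_rot"])
L=lambda p:(p[0]/5+265-.4,p[1]/4.4+150-.4);K=lambda p:(p[0]/5+400,p[1]/5+255)
w=[(190,212),(335,212),(343,524),(203,526)];k=[(217,178),(170,185),(148,58),(190,53)]
P=np.array([onz("wrist",L(p),123,c) for p in w]);print(P.round(1),P.mean(0).round(1),[np.linalg.norm(P[i]-P[i-1]).round(1) for i in range(4)])
d=P[2]+P[3]-P[0]-P[1];print("key x yaw",np.degrees(np.arctan2(d[1],d[0])))
for a,b in zip(w,k):print(tri([("wrist",L(a),c),("top",K(b))]))
S=np.array([onz("wrist",L(p),35,c) for p in((100,75),(418,68),(424,424),(122,432))]);d=S[2]+S[3]-S[0]-S[1]
print("stand",S.mean(0).round(1),[np.linalg.norm(S[i]-S[i-1]).round(1) for i in range(4)],"yaw",np.degrees(np.arctan2(d[1],d[0])))
```

```text
[[ 419.6 -236.9  123. ]
 [ 417.  -216.5  123. ]
 [ 470.6 -208.1  123. ]
 [ 473.5 -229.   123. ]] [ 445.2 -222.6  123. ] [np.float64(54.5), np.float64(20.5), np.float64(54.2), np.float64(21.1)]
key x yaw 8.645618710055832
(array([ 417.18817167, -236.22790885,  130.96089561]), [np.float64(0.8862371530387612), np.float64(0.8862371530387423)])
(array([ 415.12069534, -216.23257821,  127.48043303]), [np.float64(1.182878010566871), np.float64(1.1828780105668586)])
(array([ 470.18506291, -209.17963012,  126.25934126]), [np.float64(1.1817070448029185), np.float64(1.1817070448029061)])
(array([ 472.67640608, -229.10461491,  125.23851803]), [np.float64(0.13678726831650836), np.float64(0.13678726831655155)])
stand [ 445.5 -222.8   35. ] [np.float64(80.1), np.float64(59.2), np.float64(79.7), np.float64(60.3)] yaw 8.948201677070672
```

```bash
python3 -m pendant '[[0,0,0,0,0,0,60]]' ; python3 -c "
from h import *
go((445.2,-222.7,93),98.7)"
```

```text
time_s: 11.15
eef_pos: [444.8, -222.1, 245.4]
tcp_rot: [0.196, -3.135, -0.002]
wrist_force: [0.0, 0.0, -0.3]
gripper_width: 72.7
t 11.15 pos [ 444.8 -222.1  245.4] w 72.7 shift [ -0.5  -0.8 152.4] rot [ 0.06 -0.03 -1.56] F [ 0.   0.  -0.3]
```

```bash
python3 -m pendant '[[-0.5,-0.7,40,0,0,-1.5,60],[-0.5,-0.7,80,0,0,-1.5,60],[-0.5,-0.7,110,0,0,-1.5,60],[-0.5,-0.7,130,0,0,-1.5,60],[-0.5,-0.7,145,0,0,-1.5,60],[-0.5,-0.7,152,0,0,-1.5,60],[-0.5,-0.7,152,0,0,-1.5,60]]';python3 -c "
from h import *
from station import *
go((445.2,-222.7,93),98.7)
im=capture('wrist')[:,:,::-1];cv2.imwrite('pics/w7.png',im)"
```

```text
time_s: 11.85
eef_pos: [445.2, -223.3, 93.2]
tcp_rot: [0.235, -3.132, -0.002]
wrist_force: [-0.5, -0.1, -0.3]
gripper_width: 60.3
t 11.85 pos [ 445.2 -223.3   93.2] w 60.3 shift [-0.1  0.6  0.2] rot [ 0.07 -0.06 -0.11] F [-0.5 -0.1 -0.3]
```

View pics/w7.png

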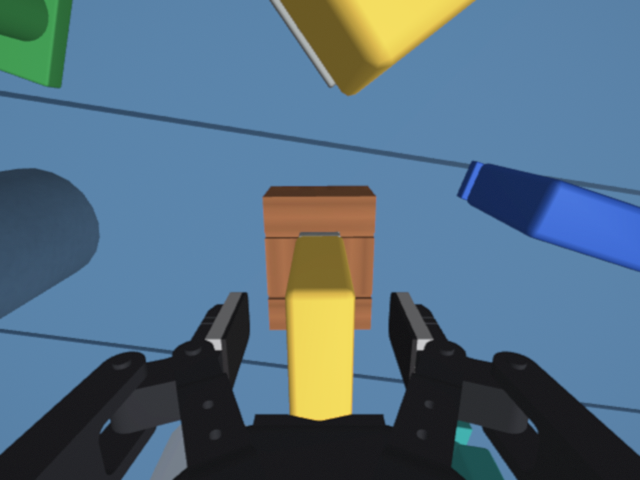

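The jaws are centred on the yellow handle: key columns 287–353, pads at 247 and 391. Closing.

```bash
python3 -m pendant '[[0,0,0,0,0,0,10],[0,0,0,0,0,0,10],[0,0,0,0,0,0,10],[0,0,0,0,0,0,10],[0,0,0,0,0,0,10],[0,0,0,0,0,0,10],[0,0,0,0,0,0,10]]';python3 -m pendant '[[0,0,-3,0,0,0,10],[0,0,-10,0,0,0,10],[0,0,-20,0,0,0,10],[0,0,-40,0,0,0,10],[0,0,-70,0,0,0,10],[0,0,-110,0,0,0,10],[0,0,-140,0,0,0,10],[0,0,-140,0,0,0,10]]';python3 -c "
from h import *
from station import *
im=capture('wrist')[:,:,::-1];cv2.imwrite('pics/w8.png',im)
# target: key x -38.4 -> tool y 51.6
go((495,214.4,233),51.6)"
```

```text
time_s: 12.6
eef_pos: [445.7, -224.6, 94.4]
tcp_rot: [-0.233, 3.132, -0.001]
wrist_force: [-0.4, 1.0, 6.0]
gripper_width: 21.3
time_s: 13.4
eef_pos: [447.0, -225.6, 238.8]
tcp_rot: [-0.233, 3.126, -0.009]
wrist_force: [-0.2, 0.2, -2.0]
gripper_width: 21.1
t 13.45 pos [ 446.  -225.   236.2] w 21.5 shift [-113.5  427.3    2.1] rot [-0.1   0.28 46.91] F [-0.4 -0.2 -1.9]
```

View pics/w8.png

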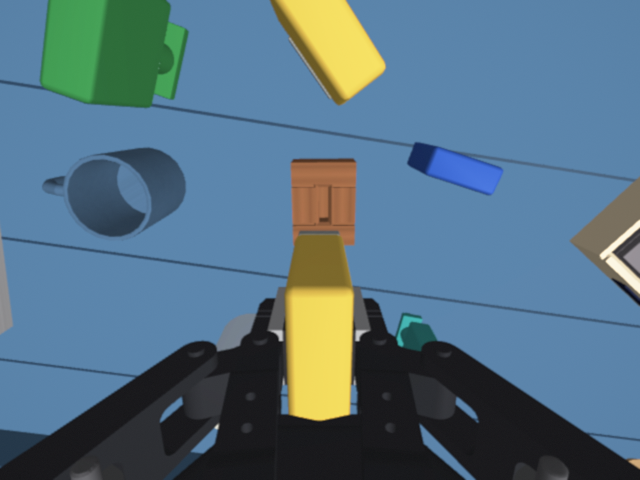

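```bash
python3 - <<'E'
import cv2
im=cv2.imread('pics/w8.png');cv2.imwrite("pics/w8c.png",cv2.resize(im[220:310,270:370],None,fx=6,fy=6,interpolation=cv2.INTER_CUBIC))
E
python3 -m pendant '[[-20,40,0,0,0,7,10],[-50,140,0,0,0,16,10],[-65,190,0,0,0,24,10],[-75,240,0,0,0,31,10],[-85,290,0,0,0,37,10],[-95,340,0,0,0,42,10],[-105,385,0,0,0,46,10],[-113,420,2,0,0,47,10]]'; python3 -c "
from h import *
go((495,214.4,200),51.6)"
```

```text
time_s: 14.25
eef_pos: [489.6, 147.0, 231.8]
tcp_rot: [-1.038, -2.963, 0.002]
wrist_force: [0.8, -1.3, -1.4]
gripper_width: 21.3
t 14.25 pos [489.6 147.  231.8] w 21.3 shift [37.8 56.1 31.7] rot [-0.1  -0.09 -0.23] F [ 0.8 -1.3 -1.4]
```

View pics/w8c.png

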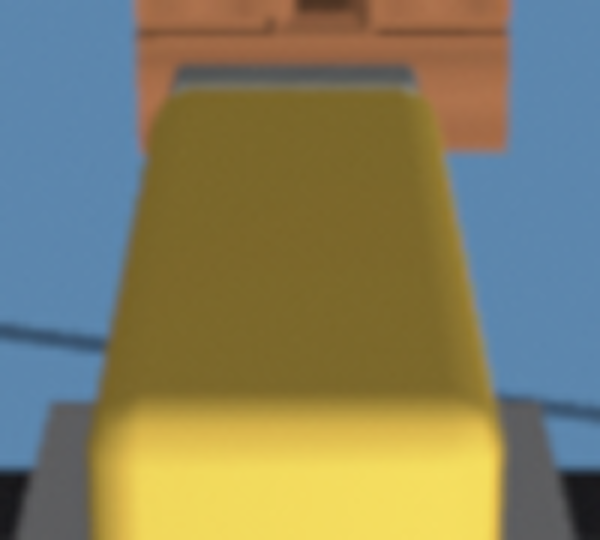

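```bash
python3 -m pendant '[[20,30,0,0,0,-0.2,10],[35,52,10,0,0,-0.2,10],[37,55,20,0,0,-0.2,10],[37,55,30,0,0,-0.2,10],[37,55,31,0,0,-0.2,10]]'; python3 -m pendant '[[0,0,0,0,0,0,10],[0,0,0,0,0,0,10]]'
python3 - <<'E'
from h import *
from station import *
import pickle
go((495,214.4,200),51.6)
c=camera_info('wrist');s=observe();im=capture('wrist')[:,:,::-1];cv2.imwrite('pics/w9.png',im);pickle.dump((c,s),open('w9.pkl','wb'))
R=Ro.from_rotvec(s["tcp_rot"]);tcp=s["eef_pos"]
for uv in((298,235),(340,235),(298,233.5),(340,233.5)):
    o,d=ray("wrist",uv,c);o=R.inv().apply(o-tcp);d=R.inv().apply(d);print([(o+d*(z-o[2])/d[2]).round(2) for z in(31.4,51.4)])
im=capture('scene')[:,:,::-1];cv2.imwrite('pics/s9.png',cv2.resize(im[120:260,250:400],None,fx=5,fy=4))
E
```

```text
time_s: 14.75
eef_pos: [494.6, 210.0, 199.7]
tcp_rot: [-1.03, -2.964, 0.005]
wrist_force: [-0.9, -0.6, -0.9]
gripper_width: 21.0
time_s: 14.95
eef_pos: [496.2, 210.3, 202.3]
tcp_rot: [1.032, 2.967, 0.0]
wrist_force: [-0.4, -0.4, -1.3]
gripper_width: 21.1
t 14.95 pos [496.2 210.3 202.3] w 21.1 shift [3.5 2.5 2.3] rot [0.03 0.02 0.02] F [-0.4 -0.4 -1.3]
[array([26.6 , -9.58, 31.4 ]), array([ 20.35, -10.76,  51.4 ])]
[array([26.61, 10.1 , 31.4 ]), array([20.35, 11.37, 51.4 ])]
[array([27.34, -9.57, 31.4 ]), array([ 21.17, -10.75,  51.4 ])]
[array([27.34, 10.08, 31.4 ]), array([21.18, 11.35, 51.4 ])]
```

View pics/w9.png

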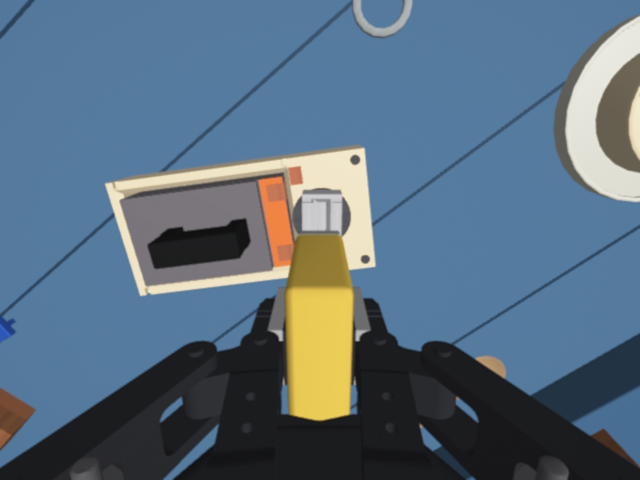

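View pics/s9.png

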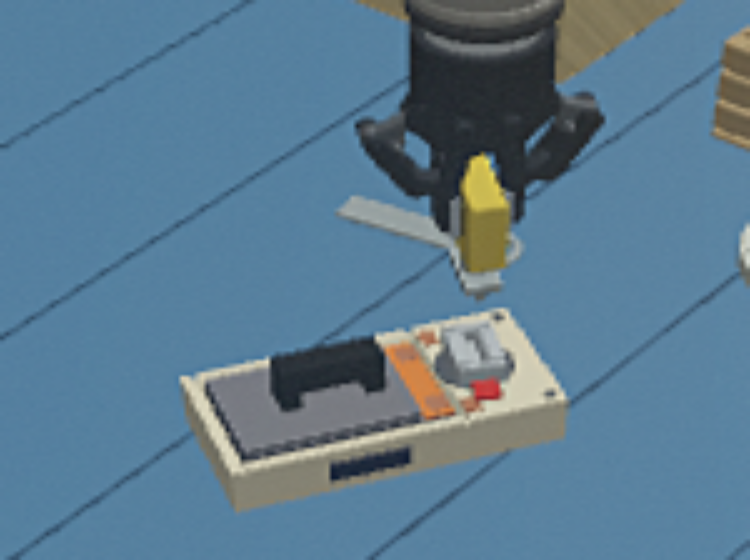

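```bash
python3 -m pendant '[[1.5,1.5,8,0,0,0,10],[3.5,2.5,20,0,0,0,10],[3.5,2.5,35,0,0,0,10],[3.5,2.5,45,0,0,0,10],[3.5,2.5,50,0,0,0,10],[3.5,2.5,50,0,0,0,10],[3.5,2.5,50,0,0,0,10]]'
python3 - <<'E'
from h import *
from station import *
import pickle
go((495.1,214.4,138),51.6)
c=camera_info('wrist');s=observe();im=capture('wrist')[:,:,::-1];pickle.dump((c,s),open('w10.pkl','wb'))
cv2.imwrite('pics/w10.png',cv2.resize(im[130:300,220:420],None,fx=4,fy=3.5,interpolation=cv2.INTER_CUBIC))
im=capture('scene')[:,:,::-1];cv2.imwrite('pics/s10.png',cv2.resize(im[160:240,300:400],None,fx=7,fy=7,interpolation=cv2.INTER_CUBIC))
E
```

```text
time_s: 15.75
eef_pos: [494.8, 215.5, 152.1]
tcp_rot: [1.03, 2.968, 0.001]
wrist_force: [0.6, -0.1, -0.4]
gripper_width: 21.8
t 15.75 pos [494.8 215.5 152.1] w 21.8 shift [-0.9 -0.7 14.1] rot [0.02 0.01 0.12] F [ 0.6 -0.1 -0.4]
```

View pics/w10.png

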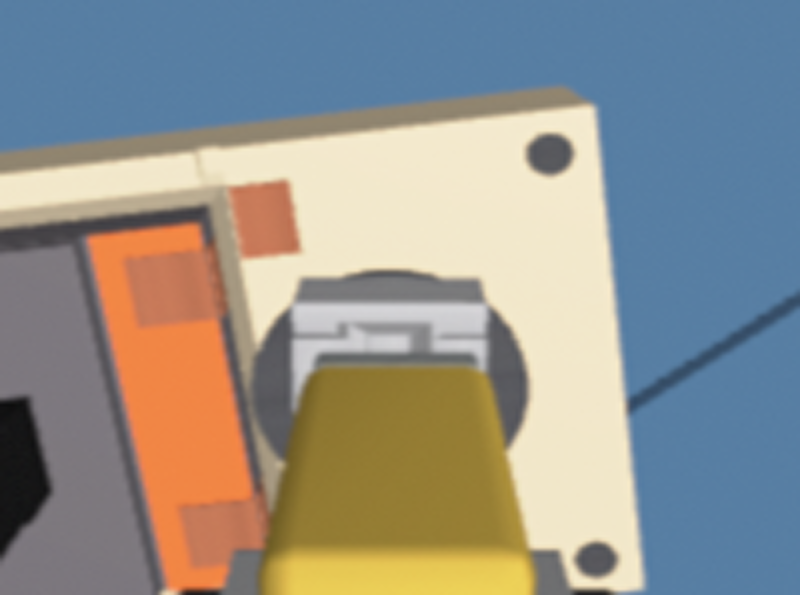

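View pics/s10.png

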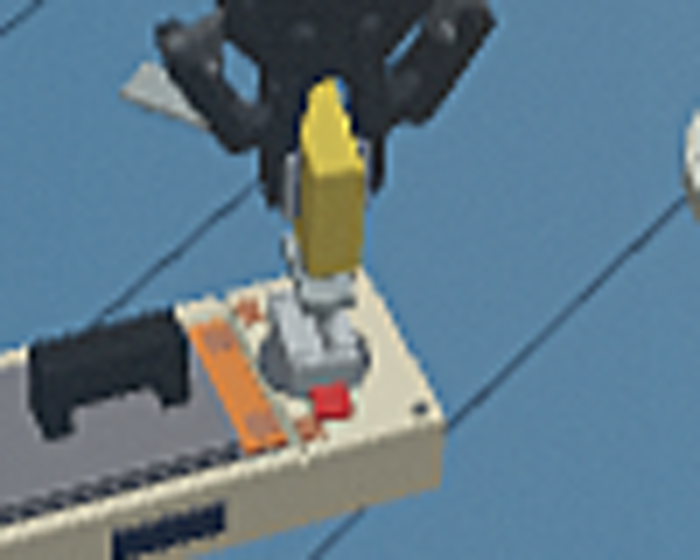

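Run:
```python
from h import *
import pickle
c,s=pickle.load(open('w10.pkl','rb'));R=Ro.from_rotvec(s["tcp_rot"]);tcp=s["eef_pos"]
W=lambda p:(p[0]/4+220-.4,p[1]/3.5+130-.4)
def f(p,tz):
    o,d=ray("wrist",W(p),c);o=R.inv().apply(o-tcp);d=R.inv().apply(d);return (o+d*(tz-o[2])/d[2]).round(2)
hz=tcp[2]-67
print("head",f((292,303),hz),f((488,305),hz),"slot",f((340,325),hz),f((432,325),hz))
print("shoulder",f((318,355),51.4),f((478,357),51.4),"handle bottom",f((312,367),31.4),f((488,370),31.4))
cr=[onz("wrist",W(p),44,c) for p in((597,105),(645,590))];print(cr)
```

```text
head [ 21.89 -15.86  85.13] [21.54 14.29 85.13] slot [17.89 -8.52 85.13] [17.89  5.7  85.13]
shoulder [ 22.5  -10.14  51.4 ] [22.19 10.87 51.4 ] handle bottom [26.84 -9.76 31.4 ] [26.42 10.86 31.4 ]
[array([472.90080064, 274.59434327,  44.        ]), array([559.36629928, 222.98915184,  44.        ])]
```

```bash
python3 -m pendant '[[-1.2,-1,4,0,0,0,10],[-1.2,-1,9,0,0,0,10],[-1.2,-1,12,0,0,0,10],[-1.2,-1,14,0,0,0,10],[-1.2,-1,16,0,0,0,10],[-1.2,-1,18,0,0,0,10]]'; python3 -c "
from h import *
go((495.1,214.4,126.4),51.6)"
```

```text
time_s: 16.45
eef_pos: [495.0, 213.9, 133.8]
tcp_rot: [1.03, 2.968, 0.0]
wrist_force: [0.6, 0.4, -1.2]
gripper_width: 21.2
t 16.45 pos [495.  213.9 133.8] w 21.2 shift [0.2 0.5 7.4] rot [0.01 0.   0.11] F [ 0.6  0.4 -1.2]
```

```bash
python3 -m pendant '[[0,0,2,0,0,0,10],[0,0,4,0,0,0,10],[0,0,6,0,0,0,10]]';python3 -m pendant '[[0,0,1,0,0,0,10],[0,0,2,0,0,0,10]]'; python3 -c "
from h import *
go((495.1,214.4,126.4),51.6)"
```

```text
time_s: 16.75
eef_pos: [494.9, 213.9, 127.8]
tcp_rot: [1.03, 2.968, 0.0]
wrist_force: [0.2, -0.6, -2.2]
gripper_width: 21.2
time_s: 16.95
eef_pos: [495.0, 213.9, 126.4]
tcp_rot: [1.03, 2.968, 0.0]
wrist_force: [-2.5, -1.0, 8.7]
gripper_width: 21.1
t 16.95 pos [495.  213.9 126.4] w 21.1 shift [ 0.2  0.5 -0. ] rot [0.01 0.01 0.12] F [-2.5 -1.   8.7]
```

The key is fully seated: TCP 126.4 as predicted, 8.7 N contact. Turning clockwise now, which is positive about tool z.

```bash
python3 -m pendant '[[0,0,-0.5,0,0,3,10],[0,0,-0.5,0,0,8,10],[0,0,-0.5,0,0,14,10],[0,0,-0.5,0,0,20,10],[0,0,-0.5,0,0,26,10],[0,0,-0.5,0,0,32,10],[0,0,-0.5,0,0,37,10],[0,0,-0.5,0,0,40,10]]'
python3 - <<'E'
from h import *
from station import *
go((495.1,214.4,126.4),-30.6)
s=observe();print(s['moment'].round(2),s['joints'].round(2))
im=capture('wrist')[:,:,::-1];cv2.imwrite('pics/w11.png',im)
E
```

```text
time_s: 17.75
eef_pos: [494.8, 213.7, 126.6]
tcp_rot: [1.987, 2.434, -0.0]
wrist_force: [-0.4, -0.6, 0.3]
gripper_width: 21.2
t 17.75 pos [494.8 213.7 126.6] w 21.2 shift [0.6 0.4 0.2] rot [-1.000e-02  2.000e-02  4.215e+01] F [-0.4 -0.6  0.3]
[-0.19  0.28  0.11] [ 0.27  0.49  1.65 -0.    1.    0.06]
```

View pics/w11.png

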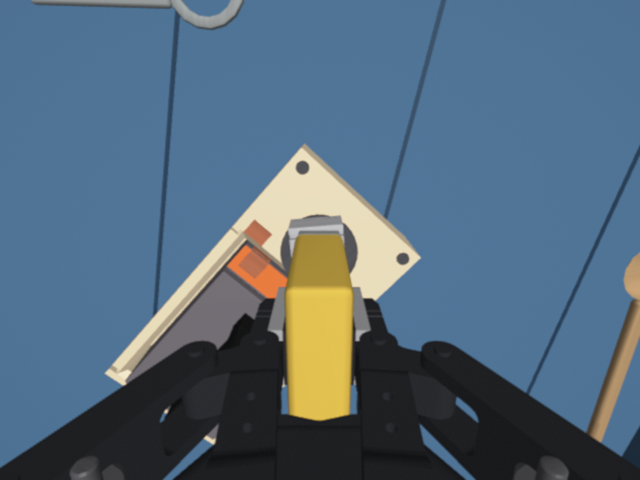

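```bash
python3 -m pendant '[[0,0,0,0,0,5,10],[0,0,0,0,0,11,10],[0,0,0,0,0,17,10],[0,0,0,0,0,23,10],[0,0,0,0,0,29,10],[0,0,0,0,0,35,10],[0,0,0,0,0,39,10],[0,0,0,0,0,41,10]]'; python3 -c "
from h import *
from station import *
go((495.1,214.4,126.4),-30.6);print(observe()['moment'].round(2))"; python3 -m pendant '[[0,0,0,0,0,1,10],[0,0,0,0,0,2,10],[0,0,0,0,0,3,10]]';  python3 -c "
from h import *
from station import *
go((495.1,214.4,126.4),-30.6);print(observe()['moment'].round(2))"
```

```text
time_s: 18.6
eef_pos: [494.5, 213.8, 126.6]
tcp_rot: [-2.711, -1.586, 0.001]
wrist_force: [-0.8, -0.5, 2.3]
gripper_width: 21.7
t 18.6 pos [494.5 213.8 126.6] w 21.7 shift [0.8 0.3 0.2] rot [-0.04  0.03  1.26] F [-0.8 -0.5  2.3]
[-0.06  0.55  0.16]
time_s: 18.9
eef_pos: [494.6, 213.9, 126.5]
tcp_rot: [-2.751, -1.515, 0.001]
wrist_force: [-3.1, -1.0, 3.8]
gripper_width: 21.8
t 18.9 pos [494.6 213.9 126.5] w 21.8 shift [0.7 0.2 0.1] rot [-0.04  0.02 -1.71] F [-3.1 -1.   3.8]
[-0.03  0.74  0.17]
```

```bash
for i in 1 2 3; do python3 -m pendant '[[0,0,0,0,0,0.7,10],[0,0,0,0,0,1.5,10]]' | grep -E "force"; python3 -c "
from h import *
from station import *
go((495.1,214.4,126.4),-30.6);print(observe()['moment'].round(2))"; done
```

```text
wrist_force: [-5.3, -0.1, 4.5]
t 19.1 pos [494.6 213.9 126.5] w 21.4 shift [0.7 0.1 0.1] rot [-0.03  0.02 -3.23] F [-5.3 -0.1  4.5]
[-0.05  1.03  0.17]
wrist_force: [-5.4, -0.4, 4.2]
t 19.3 pos [494.6 213.9 126.4] w 21.4 shift [0.7 0.1 0. ] rot [-0.04  0.02 -4.74] F [-5.4 -0.4  4.2]
[0.03 1.07 0.15]
wrist_force: [-4.3, -0.5, 5.1]
t 19.5 pos [494.6 213.9 126.5] w 21.5 shift [0.7 0.1 0.1] rot [-0.03  0.02 -6.21] F [-4.3 -0.5  5.1]
[-0.03  1.18  0.46]
```

```bash
python3 -m pendant '[[0,0,0,0,0,0.7,10],[0,0,0,0,0,1.5,10]]' | grep -E "force"
python3 - <<'E'
from h import *
from station import *
go((495.1,214.4,126.4),-30.6);print(observe()['moment'].round(2))
im=capture('scene')[:,:,::-1];cv2.imwrite('pics/s12.png',cv2.resize(im[170:250,280:380],None,fx=7,fy=7,interpolation=cv2.INTER_CUBIC))
im=capture('wrist')[:,:,::-1];cv2.imwrite('pics/w12.png',im)
E
```

```text
wrist_force: [-5.8, -0.3, 4.9]
t 19.7 pos [494.6 213.9 126.5] w 21.1 shift [0.7 0.1 0.1] rot [-0.02  0.03 -7.66] F [-5.8 -0.3  4.9]
[0.02 1.2  0.89]
```

View pics/s12.png

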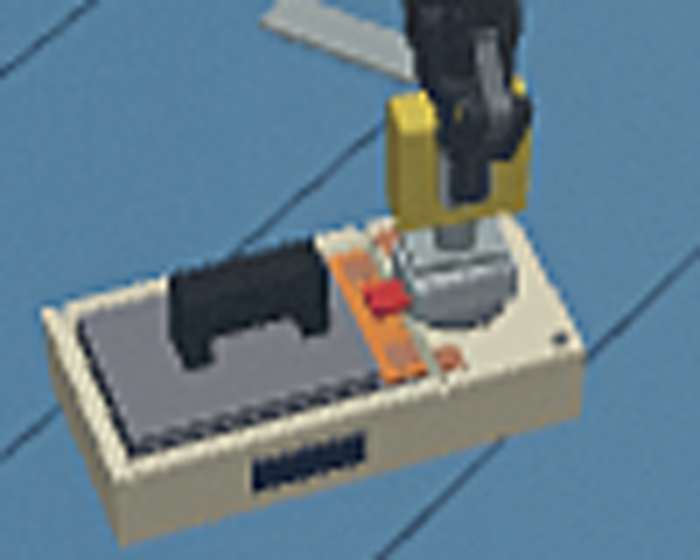

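View pics/w12.png

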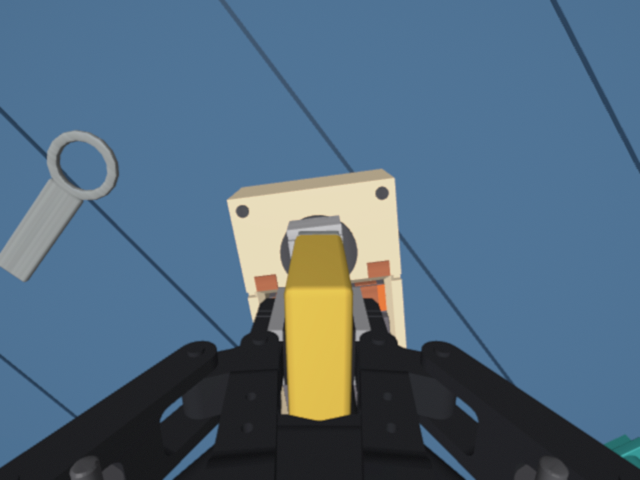

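The tongue lies over the orange step and the moment climbs at a standstill (0.17 → 0.89 N m), so it is at the stop. I'll unwind slightly, release and retreat straight up.

```bash
python3 -m pendant '[[0,0,0,0,0,-1,10],[0,0,0,0,0,-2,10],[0,0,0,0,0,-2,10]]' ; python3 -m pendant '[[0,0,0,0,0,0,35],[0,0,0,0,0,0,50],[0,0,0,0,0,0,60],[0,0,0,0,0,0,60],[0,0,0,0,0,0,60]]'; python3 -m pendant '[[0,0,-10,0,0,0,60],[0,0,-30,0,0,0,60],[0,0,-60,0,0,0,60],[0,0,-95,0,0,0,60],[0,0,-120,0,0,0,60],[0,0,-130,0,0,0,60],[0,0,-130,0,0,0,60]]'
python3 - <<'E'
from h import *
from station import *
import pickle
c=camera_info('wrist');s=observe();im=capture('wrist')[:,:,::-1];cv2.imwrite('pics/w13.png',im);pickle.dump((c,s),open('w13.pkl','wb'))
im=capture('scene')[:,:,::-1];cv2.imwrite('pics/s13.png',cv2.resize(im[170:250,280:380],None,fx=7,fy=7,interpolation=cv2.INTER_CUBIC))
E
```

```text
time_s: 20.1
eef_pos: [494.6, 213.9, 126.5]
tcp_rot: [-2.802, -1.42, 0.001]
wrist_force: [-5.0, -0.4, 5.3]
gripper_width: 21.1
time_s: 20.6
eef_pos: [495.2, 213.8, 126.4]
tcp_rot: [2.803, 1.419, 0.001]
wrist_force: [-0.6, -0.1, 0.2]
gripper_width: 60.1
time_s: 21.3
eef_pos: [495.5, 214.0, 257.9]
tcp_rot: [2.802, 1.419, 0.005]
wrist_force: [0.7, 1.1, -0.1]
gripper_width: 59.6
```

View pics/w13.png

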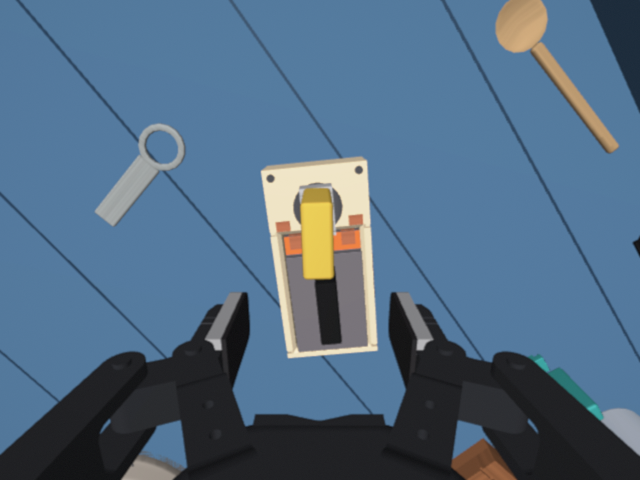

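View pics/s13.png

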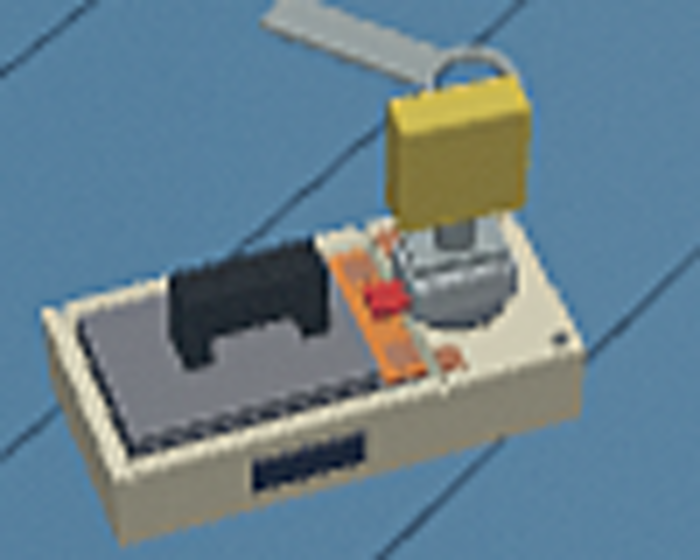

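Run:
```python
from h import *
for th in(80,85,90):
    a=np.radians(59.4-180+ (90-th)) # tongue yaw
    d=np.array([np.cos(a),np.sin(a)]);n=np.array([-d[1],d[0]]);ax=np.array([495,214.3])
    print(th,[((proj("scene",[*(ax+39*d+s*8*n),53])[0]-[280,170])*7+3).round(0) for s in(-1,1)])
print(((proj("scene",[[*(np.array([495,214.3])+np.array([np.cos(np.radians(b)),np.sin(np.radians(b))])*r),44] for b,r in((59.4,40),)])-[280,170])*7))
im=cv2.imread('pics/w13.png');cv2.imwrite('pics/w13c.png',cv2.resize(im[150:290,255:385],None,fx=5,fy=4.2,interpolation=cv2.INTER_CUBIC))
s=cv2.imread('pics/s13.png');cv2.imwrite('pics/s13c.png',cv2.resize(s[190:400,300:600],None,fx=2.5,fy=2.5,interpolation=cv2.INTER_CUBIC))
```

```text
80 [array([364., 298.]), array([383., 322.])]
85 [array([362., 293.]), array([378., 318.])]
90 [array([360., 287.]), array([374., 313.])]
[[536.68689027 263.38643706]]
```

View pics/w13c.png

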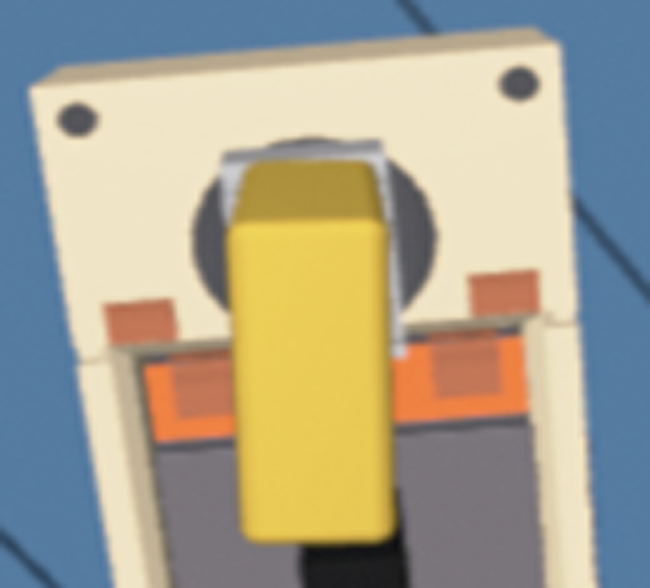

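View pics/s13c.png

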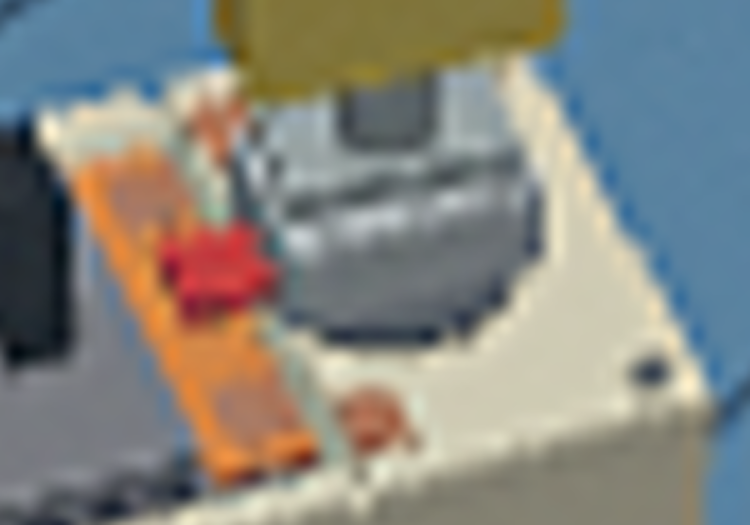

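The wrist view shows the head's edge parallel to the cradle's end (slopes −4.6° and −4.6°). The scene view shows the tongue tip at (365,284)/(374,310), where 90° predicts (360,287)/(374,313). So the lock is at its stop.

Run:
```python
from station import *
import cv2
im=capture('top')[:,:,::-1];cv2.imwrite('pics/t14.png',im);a=cv2.imread('pics/top0.png')
d=cv2.absdiff(a,im).max(2);n,l,st,c=cv2.connectedComponentsWithStats(cv2.morphologyEx((d>40).astype('uint8'),cv2.MORPH_OPEN,None));print(st[1:],observe()['time_s'])
print(hand_in())
```

```text
[[  123   185   146   295 23446]
 [  128   207    13     6    60]
 [  120   214    20    22   350]
 [  159   222     6    16    58]
 [  138   224    10    13    71]
 [  153   225     7    15    51]
 [  127   239     4     3    12]
 [  252   251     8    11    56]
 [  251   258    21    30   273]
 [  429   266    14    25   243]
 [  192   273     6     7    34]
 [  422   273     3     3     9]
 [  291   280    20    30   249]
 [  425   286     3     3     9]
 [  205   318    15    15   148]
 [  203   339     3     3     9]
 [    0   430   106    50  3480]
 [  373   473     6     7    31]
 [    0   475     2     3     6]
 [  363   474    10     6    46]
 [  343   477     5     3    13]] 21.45
the job is handed in; nothing more can be done
None
```

The job is done and handed in at about 21.5 s; the hand-in gave no verdict.

- **Pack:** I lifted it right out of the cradle, turned it half a turn in the air and seated it again. It bottomed at the same TCP height as when I grasped it (74.5 mm). The camera views show the orange step flush at the lock end.
- **Key and lock:** I took the small yellow key from the wooden stand and put its blade fully into the lock slot (TCP 126.4 mm, as predicted). I then turned it clockwise until the moment climbed at the stop. The key was left standing in the lock and the arm retreated upwards.

**Last checks:**
- The lock head's edge is parallel to the cradle's end.
- The red tongue's tip lies within about 5 px (in the 7x enlarged crop) of where a 90° turn should put it, over the orange step. The wrist force was about zero after release.
- Before the grasps, heights triangulated across views scattered: one cradle corner came out at 29 mm instead of 44, and the handle top at 76–89 mm instead of 92. I relied instead on the sizes measured from the wrist camera, which agreed with those given to about 2 mm. The touch-down heights then confirmed them.
- A before/after comparison from the top camera showed changes at the cradle, the stand and the arm. It also showed small ones around the lantern and the opener. I took those to be the arm or its shadow and did not check them separately; the gripper never went near either.

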